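Set the slit gap with a gauge blade and put the blade away

TASK

Turn the orange T-handle screw of the slit stand clockwise until the gauge blade in the gap just drags (light nip, dial needle in the green, never clamped hard), and let go of the screw. Then draw the blade out of the gap by its yellow handle and lay it flat in the blue tray, leaving the screw as you set it and the other things on the table where they are.

Things in the scene. Friction and masses are not known exactly. Their poses are not given: they have to be found in the camera images.
- stand: Fixed slit stand, x along the blade, z up. Origin: on the table under the screw axis. Grey base: x -150 to 60, y -60 to 60 mm, top 40 mm above the table. Black uprights (x -20 to 20, y 39 to 53 mm either side) carry a cross-beam, top 125 mm above the table. Behind it (x 78 mm, below 137 mm) a white dial, facing up and away from the robot, sinks with the jaw.
- gap (a point): Point on the stand's base top (40 mm above the table) on the screw axis, stand's axes. The blade lies here under the brass pad and is drawn out towards -x. Gap between pad and base = 13 mm - 2 mm per rad of screw angle.
- screw (a joint): Vertical screw's angle, rad, 0 to 6.2, grows clockwise seen from above; starts at 0.4 to 2. Lowers the pad 2 mm per rad: it first touches the 6 mm blade at 3.5; then its spring gives and the nip grows about 8 N per rad. Light drag = nip of 1 to 10 N, 3.65 to 4.7 rad; aim at 4.1. Needs about 0.12 N m, stays where left, can be turned back; the handle keeps its height.
- screw_grip (a point): Centre of the screw's orange T-handle, on the screw axis, 155 mm above the table. Upright bar 66 mm long (this frame's x), 14 mm wide (y), 26 mm tall (142 to 168 mm above the table), on a 16 mm steel stem. A white dot marks its +x end. It turns with the screw; at angle 0 the bar lies along the stand's x.
- needle (a joint): Black dial needle, rad: 0 while the pad touches nothing, then 0.5 rad per mm that the pad is pushed up, so about 1 rad per rad of screw after first touch (0.125 rad per N). Green arc 0.15 to 1.2 = light drag; red arc beyond = clamped too hard. Seen facing the dial, zero points left and it swings clockwise.
- pad: Sprung brass pad under the jaw, 40 (stand's x) x 30 x 14 mm, centred on the screw axis; origin at the centre of its underside, which presses on the blade. Spring 4 N per mm. Drawing the nipped blade out takes roughly 1 to 1.5 times the nip force.
- blade_grip (a point): Centre of the loose gauge blade's yellow handle: upright block 50 (x) x 16 (y) x 34 mm (z), top 17 mm above this point; flat underside of the blade 23 mm below. Steel blade 6 mm thick, 24 wide, its tip 150 mm from here along +x. About 0.12 kg. At the start on the stand's base, handle about 115 mm from the screw axis on its -x side; clear of pad and beam once drawn out 60 mm.
- blade_mid (a point): Middle of the same gauge's length: 62.5 mm along +x from the handle's centre, 3 mm above the underside.
- tray: Fixed open blue tray 250 x 140 mm outside, 240 x 130 mm inside, walls 22 mm high, floor 5 mm above the table. Origin: on the table under its centre; long side along x.
- post: Loose steel post in a round-footed holder, 95 mm tall, foot 56 mm across. Not part of the job. Origin at the centre of its underside.
- lens: Loose black lens holder with a green round lens, 98 mm tall. Not part of the job. Origin at the centre of its underside.
- cleaner: Loose amber bottle with white cap, 130 mm tall, 56 mm across. Not part of the job. Origin at the centre of its underside.
- driver: Loose screwdriver with a black handle, lying down. Not part of the job. Origin on its handle-blade axis underside.
- cup: Loose white mug, 85 mm tall, 80 mm across. Not part of the job. Origin at the centre of its underside.
- mount: Loose dark steel block 60 x 50 x 50 mm. Not part of the job. Origin at the centre of its underside.
Not all that is in view belongs to the job. What is meant by the part that bears blade_grip is not purple, and is the smaller of those in its own colour.

How it is judged:
By the outcome, as a careful person would: the job done as asked, in the order asked, and still so for the second after the job is handed in, with the robot touching nothing.
It also fails if it takes over 72 s, if anything falls off the work surface, if the arm or the gripper's body presses on something with over 40 N, if the wrist force passes 120 N, or if a joint passes its speed limit or range.

ROBOT

A 7-joint arm with a two-finger parallel gripper is mounted at the origin on the work surface. World frame = base frame: x ahead of the robot, y to its left, z up, the work surface at z = 0. Lengths are in mm, angles in rad, forces in N, time in s.
With the tool pointing down it reaches from about 400 to 850 mm from the base axis. Payload 6.9 kg.
Tool frame: the origin (TCP) lies on the centre line of the jaws, within the pads' length; the fingertips stand 22 mm ahead of it and the grasp point (between the pads) lies 3 mm ahead of it; z points along the fingers, y is the direction in which the jaws open and shut (so a half turn about z gives the same grasp; the last joint's range is limited). The gripper opens to 85 mm and grips with 20 to 120 N. Pads are 22 mm wide; open, the fingers measure 114 mm over their backs; the gripper's body (76 mm by 85 mm) begins 54 mm behind the grasp point. The pads swing forward as they close: fully open they stand 13 mm farther back than shut.
Start: joints at [-1.042, 0.507, -0.238, 1.5, 0.126, 1.149, -0.155], TCP at [257.034, 569.689, 253.275] pointing down, gripper open.
Joint ranges: [-3.08, 3.08], [-0.24, 2.05], [-1.43, 1.35], [0, 2.5], [-1.52, 4.66], [0.17, 1.96], [-2.89, 2.89]. Speed limits (rad/s): [2.39, 2.39, 3.14, 3.14, 3.14, 3.14, 3.14].

INTERFACE

Orientations are given as a 3x3 rotation matrix whose columns are the frame's x, y, z axes.
In Python, from rig import readout, snapshot, job gives the robot as it stands. The module is installed in compiled form; this text tells all that it offers.
- The arm moves only by the shell command python3 -m jog 'ROWS' [FORCE]. ROWS is JSON, one flat list of numbers, 5 for each row, row after row: the closure, from -1 (fully open) to 1 (shut), so that 0 is half open, then the shift along the world's x, y, z in mm, then the turn about the world's z in rad. In form: [claw, tx, ty, tz, yaw, claw, tx, ty, tz, yaw, ...]. A call has 1 to 12 rows; each row shifts and turns the pose as measured when the row begins; what a row does not reach is not made up. A row lasts 1/10 s, in which the tool goes at most 50 mm and 8.59 degrees, less where a joint would pass 70% of its speed; a pose out of reach is approached as far as the arm can. A call with a gripper value outside its range is refused whole. The fingers move at their own pace and stop on an object; FORCE is the grip in N (left out, the last holds). Time passes only in rows, so rows that do not move let the fingers close. It gives the time, the measured TCP pose, the force and the opening at its end, in the units of the state.
- readout.get_obs(): the state, without advancing time (a new reading comes with each control period).
- snapshot(name): name is "scene" or "side" or "wrist"; returns a dict with "pixels" (420x560x3 uint8, blue, green, red), "intrinsics" (3x3 intrinsics, pixels), "eye" and "orientation" of the camera in the world. Camera axes: x right, y down, z forward; pixel columns grow to the right and rows downward; lengths in mm; the calibration is good to about 2 mm. A picture is of the moment at which its call begins. There is no depth.
- job.job_done(): hands the job in, once; it reports no verdict.
The state is a dict: "t": time; "qpos": joint angles; "dq": joint speeds; "joint_efforts": joint torques, N m; "ee_pos": TCP position; "eef_rot": TCP orientation; "ft_force": force on the tool from outside, world axes, zero at the start; "moment": the same for the moment, N m; "width": finger opening in mm.
Only numpy, scipy, OpenCV 4.12 (cv2) and the standard library are available. Lean on these libraries where they do the work, as an engineer would, in place of code of your own. Each camera call takes 0.05 s, during which the arm holds its last target.

## Working session

There is one attempt and no reset: what is moved stays moved. The work goes in short steps, Python scripts to look and compute and a shell command to move; the robot and the scene stay as the last step left them, time stands still between calls to the robot, and variables do not carry over. Pictures are saved under pics/ and viewed, and the job is handed in when it is done.

```bash
mkdir -p pics; ls; python3 - <<'E'
from rig import readout, snapshot
import cv2, numpy as np
o=readout.get_obs()
for k,v in o.items(): print(k,np.round(v,3).tolist())
for n in ["scene","side","wrist"]:
    s=snapshot(n); cv2.imwrite(f"pics/{n}0.png",np.array(s["pixels"]))
    print(n,np.round(s["intrinsics"],1).tolist(),np.round(s["eye"],1).tolist(),np.round(s["orientation"],3).tolist())
E
```

```text
pics
t 0.0
qpos [-1.042, 0.508, -0.238, 1.501, 0.126, 1.149, -0.155]
dq [-0.001, -0.001, -0.001, 0.001, 0.001, 0.0, -0.0]
joint_efforts [0.0, -62.06, -2.186, -24.964, 0.013, 0.012, 0.0]
ee_pos [256.868, 569.259, 252.42]
eef_rot [[-0.912, 0.411, -0.001], [0.411, 0.912, -0.002], [-0.0, -0.002, -1.0]]
ft_force [0.223, -0.336, 0.477]
moment [-0.02, 0.002, -0.04]
width 85.168
scene [[481.4, 0.0, 281.2], [0.0, 481.4, 214.6], [0.0, 0.0, 1.0]] [1159.2, 290.8, 1349.3] [[-0.352, 0.801, -0.485], [0.936, 0.294, -0.194], [-0.012, -0.522, -0.853]]
side [[437.3, 0.0, 289.7], [0.0, 437.3, 210.0], [0.0, 0.0, 1.0]] [-72.7, -549.7, 930.5] [[0.757, -0.477, 0.446], [-0.653, -0.558, 0.512], [0.005, -0.679, -0.734]]
wrist [[299.7, 0.0, 279.4], [0.0, 299.7, 206.3], [0.0, 0.0, 1.0]] [191.2, 598.5, 374.9] [[0.41, 0.876, 0.255], [0.912, -0.394, -0.116], [-0.002, 0.28, -0.96]]
```

View pics/scene0.png

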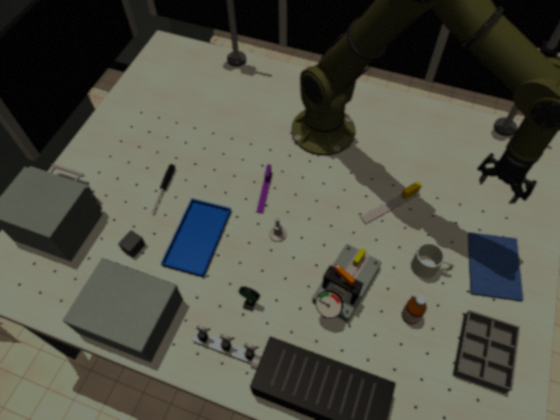

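View pics/side0.png

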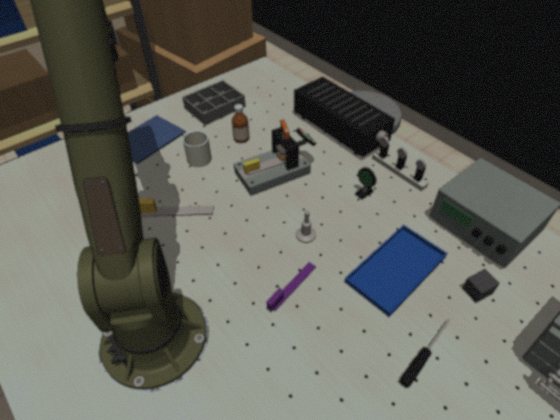

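View pics/wrist0.png

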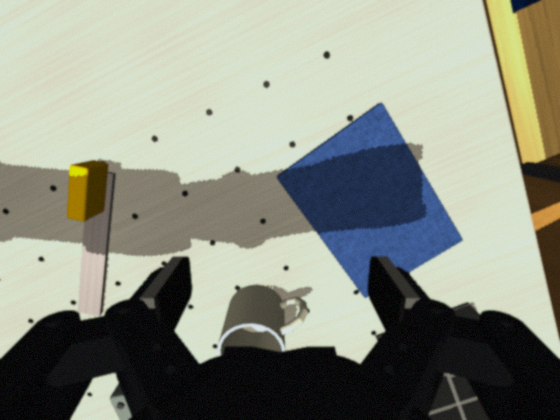

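Candidates for the blade: a yellow handle on the stand (scene 360,257), a larger yellow one lying on the table (411,189), and a purple one (265,180). The one on the stand fits the description, being smaller and yellow. For the tray there is a walled blue tray (197,237) and a flat blue cloth (495,265), so I take the walled one. I'll check these choices in close crops.

```bash
cat > h.py <<'E'
import cv2, numpy as np
from rig import readout, snapshot
def ray(s,u,v):
    K=np.array(s["intrinsics"]);R=np.array(s["orientation"])
    d=R@np.linalg.inv(K)@np.array([u,v,1.]); return np.array(s["eye"],float),d/np.linalg.norm(d)
def onz(s,u,v,z):
    e,d=ray(s,u,v); return e+d*(z-e[2])/d[2]
def tri(s1,p1,s2,p2):
    A=np.zeros((3,3));b=np.zeros(3)
    L=[ray(s1,*p1),ray(s2,*p2)]
    for e,d in L:
        P=np.eye(3)-np.outer(d,d);A+=P;b+=P@e
    x=np.linalg.solve(A,b); return x,[float(np.linalg.norm((np.eye(3)-np.outer(d,d))@(x-e))) for e,d in L]
def proj(s,p):
    K=np.array(s["intrinsics"]);R=np.array(s["orientation"])
    q=K@(R.T@(np.array(p,float)-np.array(s["eye"]))); return q[:2]/q[2]
def crop(s,x0,y0,w,h,f,name):
    im=np.array(s["pixels"])[y0:y0+h,x0:x0+w]
    im=cv2.convertScaleAbs(im,alpha=1.3,beta=10)
    cv2.imwrite("pics/"+name,cv2.resize(im,None,fx=f,fy=f,interpolation=cv2.INTER_CUBIC))
def blobs(s,lo,hi,amin=15):
    hsv=cv2.cvtColor(np.array(s["pixels"]),cv2.COLOR_BGR2HSV)
    m=cv2.inRange(hsv,np.array(lo),np.array(hi))
    n,l,st,c=cv2.connectedComponentsWithStats(m)
    return [(st[i].tolist(),np.round(c[i],1).tolist(),l==i) for i in range(1,n) if st[i][4]>=amin]
def rect(m):
    return cv2.minAreaRect(np.argwhere(m)[:,::-1].astype(np.float32))
E
python3 - <<'E'
from h import *
S=snapshot("scene");D=snapshot("side")
crop(S,300,230,100,100,6,"c1.png");crop(D,220,100,110,100,6,"c2.png")
for n,s in(("S",S),("D",D)):
    for nm,lo,hi in(("blue",(100,150,60),(125,255,255)),("yel",(20,150,100),(32,255,255)),("or",(5,180,100),(18,255,255))):
        for b in blobs(s,lo,hi): print(n,nm,b[0],b[1],np.round(cv2.boxPoints(rect(b[2])),0).tolist())
E
```

```text
S blue [162, 201, 68, 74, 2790] [196.8, 238.2] [[162.0, 264.0], [191.0, 193.0], [230.0, 210.0], [201.0, 280.0]]
S yel [354, 249, 11, 13, 69] [359.2, 254.9] [[353.0, 260.0], [361.0, 248.0], [365.0, 250.0], [357.0, 262.0]]
S or [338, 268, 16, 14, 72] [345.9, 274.6] [[338.0, 269.0], [341.0, 267.0], [354.0, 280.0], [351.0, 282.0]]
D blue [17, 136, 41, 19, 187] [37.0, 144.9] [[17.0, 150.0], [56.0, 135.0], [58.0, 140.0], [18.0, 155.0]]
D blue [346, 227, 99, 87, 4235] [395.3, 269.4] [[346.0, 280.0], [406.0, 217.0], [446.0, 255.0], [386.0, 318.0]]
D yel [244, 160, 15, 7, 44] [251.0, 162.7] [[244.0, 163.0], [257.0, 159.0], [258.0, 162.0], [245.0, 166.0]]
D yel [140, 199, 12, 4, 36] [145.9, 200.8] [[140.0, 199.0], [151.0, 199.0], [151.0, 202.0], [140.0, 202.0]]
```

View pics/c1.png

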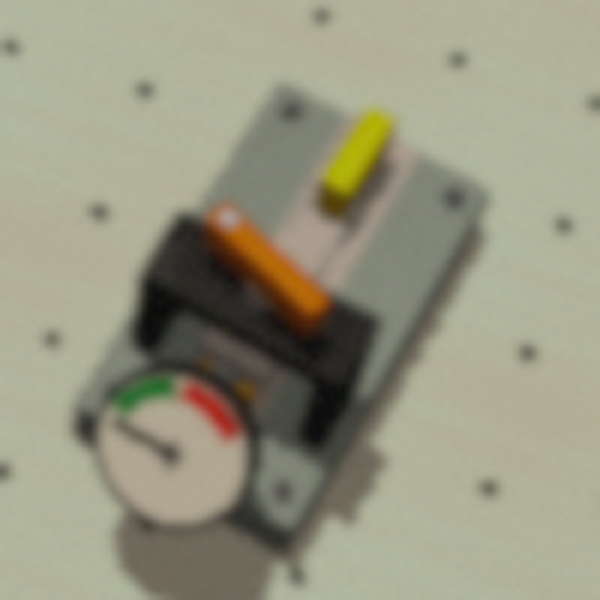

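View pics/c2.png

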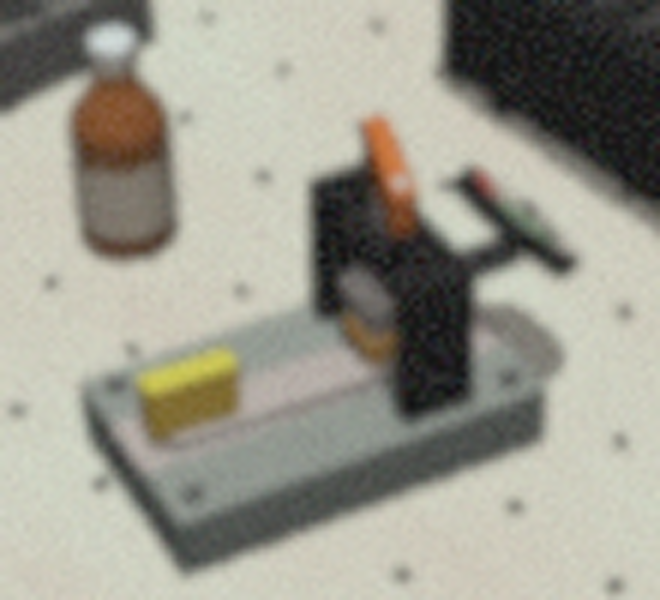

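The crops confirm it: the small yellow handle at crop 1 (358,160) is on the stand. The orange bar runs (222,212)–(322,310), with the white dot at the upper-left end. The needle points left at zero.

```bash
python3 - <<'E'
from h import *
S=snapshot("scene");D=snapshot("side")
c=lambda p:(300+p[0]/6-.4,230+p[1]/6-.4); d=lambda p:(220+p[0]/6-.4,100+p[1]/6-.4)
P={}
for n,p in dict(A=(280,85),B=(489,192),C=(77,420),Dd=(288,545)).items(): P[n]=onz(S,*c(p),40); print(n,P[n].round(1))
for n,p in dict(A=(85,385),B=(187,520)).items(): print('side',n,onz(D,*d(p),40).round(1))
ax=(P['A']+P['B'])/2-(P['C']+P['Dd'])/2; print('x axis yaw', np.arctan2(-ax[1],-ax[0]), np.linalg.norm(ax))
u=-ax/np.linalg.norm(ax); print('axis pt from edge',(P['A']+P['B'])/2+150*u, 'centre-based',sum(P.values())/4+45*u)
hsvS=cv2.cvtColor(np.array(S["pixels"]),cv2.COLOR_BGR2HSV)
print('screw top pts', [onz(S,*c(p),168).round(1) for p in((228,217),(222,210),(322,297),(270,253))], 'side',[onz(D,*d(p),168).round(1) for p in ((376,124),(402,185),(389,152))])
print('screw tri',tri(S,c((270,253)),D,d((386,158))))
print('yel top',[onz(S,*c(p),80).round(1) for p in((368,110),(395,120),(350,190),(322,180))],'side',[onz(D,*d(p),80).round(1) for p in((138,378),(228,348),(238,360),(150,394))])
# tray corners at outer rim z=22
b=[x for x in blobs(S,(100,150,60),(125,255,255)) if x[0][4]>2000][0]
b2=[x for x in blobs(D,(100,150,60),(125,255,255)) if x[0][4]>2000][0]
for s,bb in((S,b),(D,b2)):
    r=cv2.approxPolyDP(cv2.findContours(bb[2].astype(np.uint8),0,2)[0][0],6,True)[:,0]
    pts=np.array([onz(s,*p,15) for p in r]); print(r.tolist(),pts.round(0)[:,:2].tolist(),pts.mean(0).round(1))
E
```

```text
A [444.7 218.2  40. ]
B [466.7 333.3  40. ]
C [652.6 179.   40. ]
Dd [676.9 291.2  40. ]
side A [464.1 329.3  40. ]
side B [443.6 216.4  40. ]
x axis yaw -0.19221283736894115 212.94130722497746
axis pt from edge [602.95048678 247.10197295  40.        ] centre-based [604.39405671 246.82103186  40.        ]
screw top pts [array([587. , 222.6, 168. ]), array([584.6, 219. , 168. ]), array([609.9, 273. , 168. ]), array([597.5, 245.3, 168. ])] side [array([608. , 267.4, 168. ]), array([586. , 222.1, 168. ]), array([598.2, 246. , 168. ])]
screw tri (array([596.13655203, 245.44282078, 165.62973445]), [0.2845866031736402, 0.28458660317356105])
yel top [array([464.9, 265. ,  80. ]), array([465.7, 279. ,  80. ]), array([510.1, 268.7,  80. ]), array([509.6, 254.5,  80. ])] side [array([462.8, 277.2,  80. ]), array([510.2, 266.3,  80. ]), array([508.4, 256. ,  80. ]), array([460.2, 263.9,  80. ])]
[[197, 201], [162, 263], [202, 274], [229, 209]] [[448.0, -293.0], [691.0, -294.0], [681.0, -163.0], [440.0, -180.0]] [ 565.  -232.4   15. ]
[[403, 227], [347, 278], [387, 313], [444, 256]] [[679.0, -163.0], [441.0, -179.0], [442.0, -309.0], [683.0, -296.0]] [ 561.5 -236.7   15. ]
```

Estimates: screw axis ≈ (600,246), stand yaw ≈ −0.19, screw angle ≈ 1.8, blade handle ≈ (487,268), tray centre ≈ (563,−235). I'll move over the screw with the jaws turned across the bar.

```bash
python3 -m jog '[-1,29,-27,0,0.13,-1,29,-27,0,0.13,-1,29,-27,0,0.13,-1,29,-27,0,0.13,-1,29,-27,0,0.13,-1,29,-27,0,0.13,-1,29,-27,0,0.13,-1,29,-27,0,0.13,-1,29,-27,0,0.13,-1,29,-27,0,0.13,-1,29,-27,0,0.13,-1,24,-26,0,0.13]' 40
python3 - <<'E'
from h import *
o=readout.get_obs();print(np.round(o["qpos"],3),np.round(o["ee_pos"],1),np.arctan2(o["eef_rot"][1][1],o["eef_rot"][0][1]),o["t"])
W=snapshot("wrist");cv2.imwrite("pics/w1.png",W["pixels"])
E
```

```text
t: 1.55
ee_pos: [604.2, 237.9, 253.4]
eef_rot: [[-0.352, -0.936, -0.002], [-0.936, 0.352, -0.002], [0.003, 0.001, -1.0]]
ft_force: [-0.2, 0.5, 0.8]
width: 85.4
[-0.074  0.592 -0.604  1.424  0.343  1.235  2.07 ] [604.2 237.9 253.4] 2.78183986319618 1.55
```

View pics/w1.png

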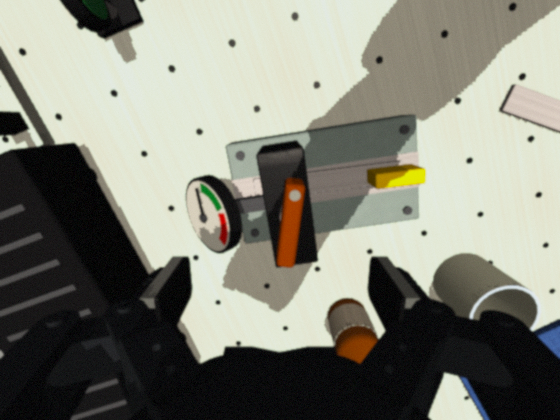

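The wrist view shows the bar from (294,180) to (287,266) with its dot at (294,195), below the blade handle at (397,177). I'll refine with rays at z=168.

```bash
python3 - <<'E'
from h import *
W=snapshot("wrist");crop(W,230,150,220,130,3.6,"w1c.png")
for nm,lo,hi in(("yel",(20,150,100),(32,255,255)),("or",(2,180,80),(18,255,255))):
    for b in blobs(W,lo,hi,60): print(nm,b[0],b[1],np.round(cv2.boxPoints(rect(b[2])),1).tolist())
E
```

```text
yel [383, 171, 50, 24, 853] [408.1, 182.9] [[380.79998779296875, 174.5], [431.1000061035156, 168.60000610351562], [433.5, 188.8000030517578], [383.20001220703125, 194.6999969482422]]
or [287, 189, 29, 85, 1448] [300.0, 233.4] [[284.3999938964844, 271.70001220703125], [296.8999938964844, 188.0], [316.1000061035156, 190.89999389648438], [303.6000061035156, 274.6000061035156]]
or [345, 339, 31, 24, 434] [359.9, 349.6] [[343.70001220703125, 354.3999938964844], [362.8999938964844, 330.29998779296875], [376.79998779296875, 341.5], [357.6000061035156, 365.5]]
```

View pics/w1c.png

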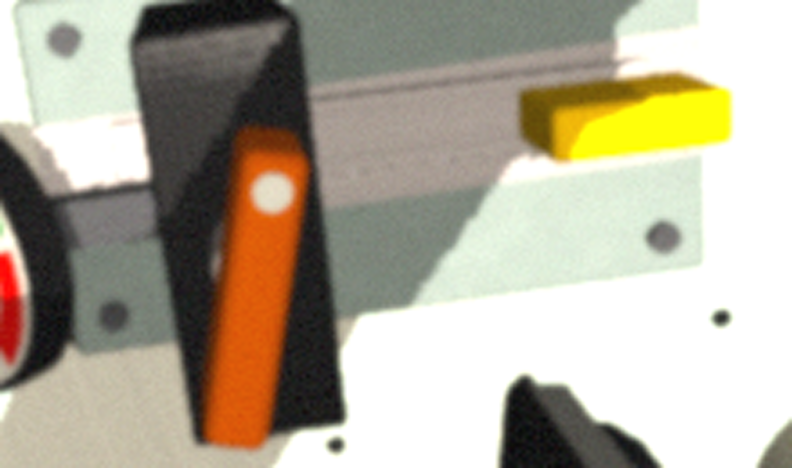

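```bash
python3 - <<'E'
from h import *
W=snapshot("wrist");o=readout.get_obs();print(np.round(o["qpos"],3),np.round(o["ee_pos"],1),np.arctan2(o["eef_rot"][1][1],o["eef_rot"][0][1]),o["t"])
crop(W,230,150,220,130,3.6,"w2c.png")
c=lambda p:(230+p[0]/3.6-.4,150+p[1]/3.6-.4)
P=np.array([onz(W,*c(p),168) for p in((240,150),(307,158),(268,447),(206,440))]);print(P.round(1),P.mean(0))
d=(P[0]+P[1]-P[2]-P[3])/2;print(np.linalg.norm(d),np.arctan2(d[1],d[0]))
Y=np.array([onz(W,*c(p),80) for p in((553,122),(712,85),(732,122),(568,160),(730,138))]);print(Y.round(1))
E
```

```text
[-0.073  0.592 -0.601  1.424  0.343  1.234  2.063] [604.7 236.1 252.6] 2.7715578420008966 1.7
[[587.  215.8 168. ]
 [575.2 222.1 168. ]
 [603.9 278.9 168. ]
 [615.6 272.6 168. ]] [595.43562167 247.34034293 168.        ]
63.657718685730536 -2.037742652113696
[[505.6 260.6  80. ]
 [461.9 266.4  80. ]
 [459.1 278.6  80. ]
 [504.6 272.7  80. ]
 [460.7 282.8  80. ]]
```

View pics/w2c.png

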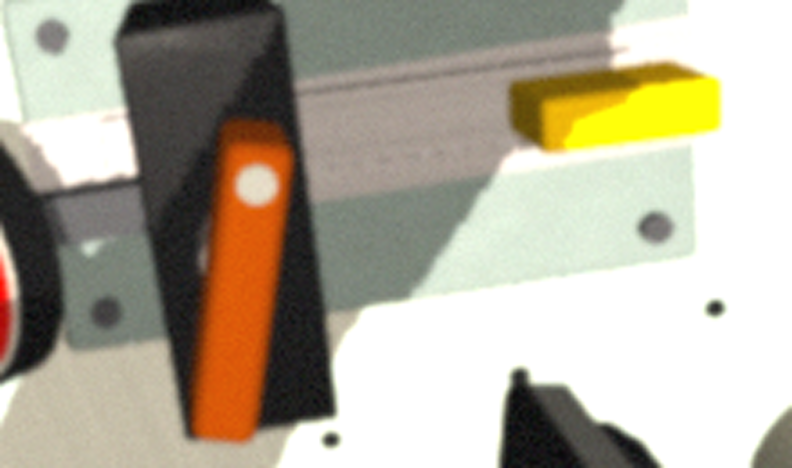

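```bash
python3 - <<'E'
from h import *
W=snapshot("wrist");o=readout.get_obs();print(np.round(o["ee_pos"],1),np.arctan2(o["eef_rot"][1][1],o["eef_rot"][0][1]))
crop(W,230,150,220,130,3.6,"w3c.png")
c=lambda p:(230+p[0]/3.6-.4,150+p[1]/3.6-.4)
P=np.array([onz(W,*c(p),168) for p in((224,140),(293,150),(252,440),(192,432))]);print(P.round(1),P.mean(0))
d=(P[0]+P[1]-P[2]-P[3])/2;print(np.linalg.norm(d),np.arctan2(d[1],d[0]))
Y=np.array([onz(W,*c(p),80) for p in((540,112),(700,75),(718,130),(555,150))]);print(Y.round(1),Y.mean(0))
E
```

```text
[603.1 238.7 253. ] 2.773877224906802
[[586.8 216.4 168. ]
 [574.8 223.2 168. ]
 [604.1 279.9 168. ]
 [615.4 273.5 168. ]] [595.25411209 248.27150472 168.        ]
63.86972685556457 -2.0417875181226917
[[505.5 260.6  80. ]
 [461.5 266.5  80. ]
 [460.5 283.5  80. ]
 [504.5 272.6  80. ]] [482.99985514 270.81254704  80.        ]
```

```bash
python3 -m jog '[-1,-3,4,-20,-0.05,-1,-3,4,-20,-0.04,-1,0,0,-15,0,-1,0,0,-10,0,-1,0,0,0,0]'
python3 - <<'E'
from h import *
for i in range(3):
    o=readout.get_obs();print(np.round(o["ee_pos"],1),np.arctan2(o["eef_rot"][1][1],o["eef_rot"][0][1]),o["t"])
    W=snapshot("wrist")
cv2.imwrite("pics/w4.png",W["pixels"])
E
```

```text
t: 2.25
ee_pos: [592.1, 254.5, 188.0]
eef_rot: [[-0.442, -0.897, -0.002], [-0.897, 0.442, 0.003], [-0.001, 0.003, -1.0]]
ft_force: [-0.2, 0.1, 0.5]
width: 85.7
[592.1 254.5 188. ] 2.6841601801352395 2.25
[592.4 254.9 188.9] 2.6843707101695573 2.3
[593.  254.7 189.6] 2.683781662814531 2.35
```

View pics/w4.png

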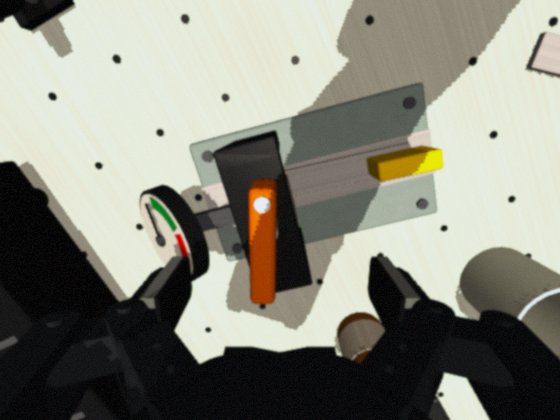

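Bar is aligned vertically in the wrist view at column ~262 (rows 185–302), a little left of the jaw centre.

```bash
python3 - <<'E'
from h import *
W=snapshot("wrist");o=readout.get_obs();e=np.array(o["ee_pos"]);R=np.array(o["eef_rot"]);print(e.round(1))
crop(W,230,150,100,160,3.6,"w5c.png")
b=max(blobs(W,(2,180,80),(18,255,255),60),key=lambda x:x[0][4] if 200<x[1][0]<320 else 0)
m=b[2]; ys=np.unique(np.argwhere(m)[:,0]);print(b[0])
P=[]
for y in range(ys[0]+14,ys[-1]-3,8):
    xs=np.argwhere(m[y])[:,0]; P.append(onz(W,(xs[0]+xs[-1])/2,y,168)); print(y,xs[0],xs[-1],P[-1].round(1),(R.T@(P[-1]-e)).round(1))
E
```

```text
[593.8 254.2 190.1]
[249, 180, 28, 124, 2896]
194 249 276 [584.5 218.6 168. ] [36.1 -7.4 21.9]
202 249 276 [586.4 222.3 168. ] [32.  -7.5 21.9]
210 249 276 [588.3 226.  168. ] [27.8 -7.5 22. ]
218 250 276 [590.  229.9 168. ] [23.6 -7.3 22. ]
226 250 276 [591.9 233.7 168. ] [19.3 -7.4 22. ]
234 250 276 [593.9 237.6 168. ] [14.9 -7.5 22. ]
242 250 276 [596.  241.6 168. ] [10.4 -7.5 22. ]
250 251 276 [597.8 245.7 168. ] [ 5.9 -7.3 22. ]
258 251 276 [599.9 249.9 168. ] [ 1.3 -7.4 22.1]
266 251 276 [602. 254. 168.] [-3.4 -7.5 22.1]
274 252 275 [604.2 258.3 168. ] [-8.2 -7.5 22.1]
282 252 275 [606.4 262.6 168. ] [-13.   -7.6  22.1]
290 252 275 [608.7 267.  168. ] [-18.   -7.7  22.1]
298 252 274 [611.2 271.3 168. ] [-23.   -8.   22.2]
```

View pics/w5c.png

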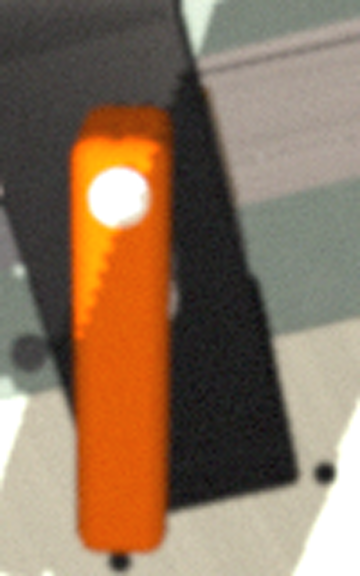

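```bash
python3 -m jog '[-1,3,-6,-5,0,-1,0,0,0,0,-1,0,0,0,0]'; python3 -m jog '[-1,0,0,-5,0,-1,0,0,0,0,-1,0,0,0,0]'
```

```text
t: 2.75
ee_pos: [598.1, 247.4, 186.3]
eef_rot: [[-0.444, -0.896, 0.004], [-0.896, 0.444, 0.005], [-0.006, -0.001, -1.0]]
ft_force: [-0.6, 0.1, -0.0]
width: 85.2
t: 3.05
ee_pos: [598.4, 247.0, 181.0]
eef_rot: [[-0.445, -0.896, 0.004], [-0.896, 0.445, 0.005], [-0.006, -0.002, -1.0]]
ft_force: [0.5, 0.2, -0.4]
width: 85.6
```

```bash
python3 -m jog '[-1,-0.5,-1.2,-7,0,-1,0,0,-7,0,-1,0,0,0,0,-1,0,0,0,0]'; python3 -m jog '[1,0,0,0,0,1,0,0,0,0,1,0,0,0,0,1,0,0,0,0,1,0,0,0,0,1,0,0,0,0,1,0,0,0,0,1,0,0,0,0]' 40
python3 - <<'E'
from h import *
W=snapshot("wrist");cv2.imwrite("pics/w6.png",W["pixels"])
E
```

```text
t: 3.45
ee_pos: [597.4, 245.7, 165.3]
eef_rot: [[-0.444, -0.896, 0.003], [-0.896, 0.445, 0.005], [-0.006, -0.001, -1.0]]
ft_force: [-0.3, -0.4, 0.4]
width: 84.8
t: 4.25
ee_pos: [598.5, 245.6, 166.0]
eef_rot: [[-0.445, -0.895, 0.005], [-0.895, 0.445, 0.005], [-0.007, -0.003, -1.0]]
ft_force: [0.9, -0.0, -0.2]
width: 13.3
```

View pics/w6.png

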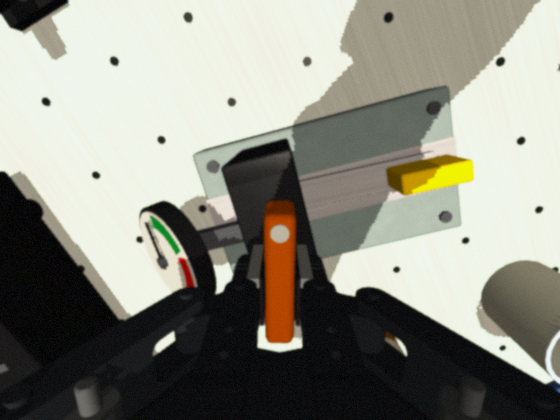

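Bar gripped centrally (width 13.3, low forces). Turning clockwise.

```bash
python3 -m jog '[1,0,0,0,-0.06,1,0,0,0,-0.12,1,0,0,0,-0.12,1,0,0,0,-0.12,1,0,0,0,-0.12,1,0,0,0,-0.12,1,0,0,0,-0.1,1,0,0,0,-0.06,1,0,0,0,0,1,0,0,0,0]'
python3 - <<'E'
from h import *
o=readout.get_obs();print(np.round(o["qpos"],3),np.round(o["ee_pos"],1),np.arctan2(o["eef_rot"][1][1],o["eef_rot"][0][1]),np.round(o["ft_force"],1),np.round(o["moment"],2),o["t"])
W=snapshot("wrist");cv2.imwrite("pics/w7.png",W["pixels"])
E
```

```text
t: 5.3
ee_pos: [598.6, 245.6, 166.0]
eef_rot: [[-0.966, -0.257, 0.008], [-0.257, 0.966, -0.001], [-0.008, -0.003, -1.0]]
ft_force: [1.2, -0.1, -0.8]
width: 13.1
[-0.243  0.619 -0.316  1.563  0.223  0.988  1.205] [598.6 245.6 166. ] 1.8309712747202926 [ 1.2 -0.1 -0.8] [ 0.13 -0.02 -0.1 ] 5.3
```

View pics/w7.png

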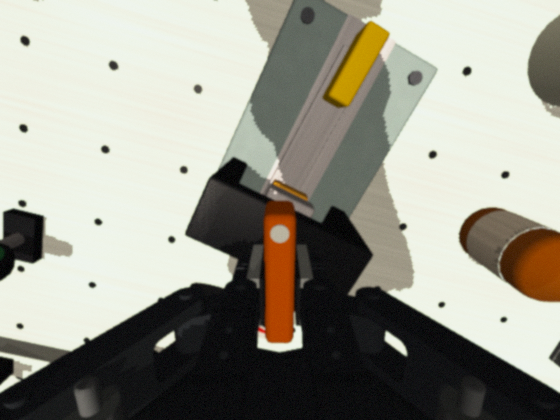

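```bash
python3 -m jog '[1,0,0,0,-0.08,1,0,0,0,-0.12,1,0,0,0,-0.12,1,0,0,0,-0.12,1,0,0,0,-0.12,1,0,0,0,-0.12,1,0,0,0,-0.12,1,0,0,0,-0.12,1,0,0,0,-0.12,1,0,0,0,-0.1,1,0,0,0,0,1,0,0,0,0]'
python3 - <<'E'
from h import *
o=readout.get_obs();print(np.round(o["qpos"],3),np.round(o["ee_pos"],1),np.arctan2(o["eef_rot"][1][1],o["eef_rot"][0][1]),np.round(o["ft_force"],1),np.round(o["moment"],2),o["t"])
W=snapshot("wrist");cv2.imwrite("pics/w8.png",W["pixels"])
S=snapshot("scene");crop(S,300,230,100,100,6,"c8.png")
E
```

```text
t: 6.55
ee_pos: [598.7, 245.5, 166.0]
eef_rot: [[-0.62, 0.784, 0.004], [0.784, 0.62, -0.007], [-0.008, -0.001, -1.0]]
ft_force: [1.1, -0.9, -0.4]
width: 13.1
[-0.436  0.609  0.009  1.559  0.004  0.973  0.238] [598.7 245.5 166. ] 0.668928630120629 [ 1.1 -0.9 -0.4] [ 0.03 -0.15 -0.12] 6.55
```

View pics/w8.png

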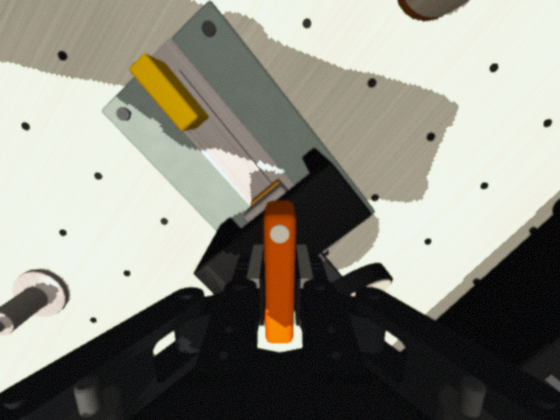

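View pics/c8.png

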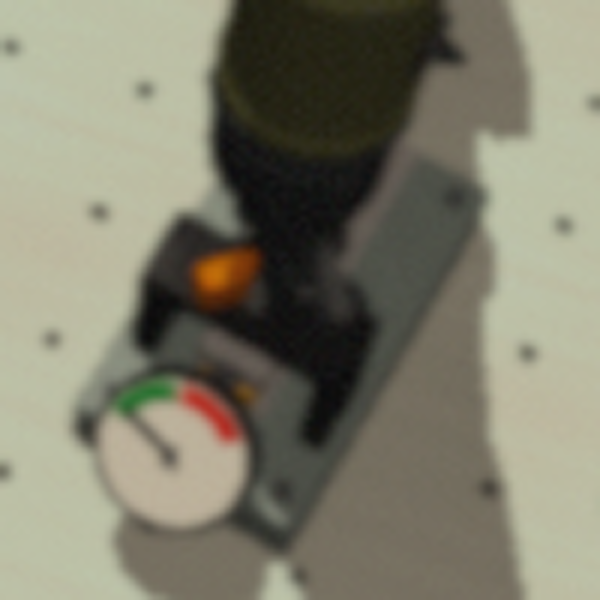

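The needle has just entered the green: it has moved ≈0.33 rad, against 0.36 expected from the angle (3.86). I'll add 0.25.

```bash
python3 -m jog '[1,0,0,0,-0.1,1,0,0,0,-0.1,1,0,0,0,-0.04,1,0,0,0,0,1,0,0,0,0]'
python3 - <<'E'
from h import *
o=readout.get_obs();print(np.round(o["ee_pos"],1),np.arctan2(o["eef_rot"][1][1],o["eef_rot"][0][1]),np.round(o["ft_force"],1),np.round(o["moment"],2),o["t"])
S=snapshot("scene");crop(S,310,285,40,40,15,"c9.png")
E
```

```text
t: 7.15
ee_pos: [598.7, 245.6, 165.9]
eef_rot: [[-0.418, 0.909, 0.002], [0.909, 0.418, -0.007], [-0.007, -0.001, -1.0]]
ft_force: [0.7, -0.9, 0.5]
width: 12.7
[598.7 245.6 165.9] 0.4309253353635213 [ 0.7 -0.9  0.5] [-0.05 -0.23 -0.1 ] 7.15
```

View pics/c9.png

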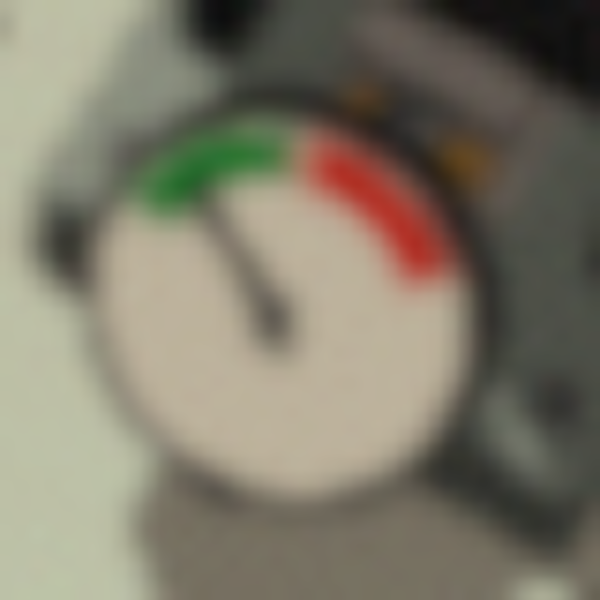

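Needle is mid-green; angle ≈ 4.09. Releasing, going up, then over the blade handle.

```bash
python3 -m jog '[-1,0,0,0,0,-1,0,0,0,0,-1,0,0,0,0,-1,0,0,0,0,-1,0,0,0,0,-1,0,0,5,0,-1,0,0,15,0,-1,0,0,30,0,-1,0,0,40,0,-1,0,0,0,0,-1,0,0,0,0]'
python3 -m jog '[-1,-20,4,0,0.12,-1,-20,4,0,0.12,-1,-20,4,0,0.12,-1,-20,4,0,0.12,-1,-15,3,0,0.12,-1,-10,2,0,0.12,-1,0,0,0,0.1,-1,0,0,0,0.06,-1,0,0,0,0,-1,0,0,0,0]'
python3 - <<'E'
from h import *
o=readout.get_obs();e=np.array(o["ee_pos"]);print(np.round(o["qpos"],3),e.round(1),np.arctan2(o["eef_rot"][1][1],o["eef_rot"][0][1]),o["t"])
W=snapshot("wrist");cv2.imwrite("pics/w10.png",W["pixels"])
S=snapshot("scene");crop(S,300,230,100,100,6,"c10.png")
for b in blobs(W,(20,150,60),(32,255,255),100): print(b[0],b[1],np.round(cv2.boxPoints(rect(b[2])),1).tolist())
E
```

```text
t: 8.3
ee_pos: [597.2, 246.0, 259.9]
eef_rot: [[-0.422, 0.907, -0.001], [0.907, 0.422, -0.006], [-0.005, -0.003, -1.0]]
ft_force: [0.7, -0.5, 0.3]
width: 85.5
t: 9.3
ee_pos: [485.4, 266.1, 255.2]
eef_rot: [[-0.976, 0.218, 0.0], [0.218, 0.976, -0.008], [-0.002, -0.008, -1.0]]
ft_force: [0.3, -0.0, 0.8]
width: 85.1
[-0.441  0.394 -0.16   1.686  0.077  1.072  0.726] [485.4 266.1 255.2] 1.3511769998152658 9.3
[274, 164, 16, 51, 758] [281.7, 189.2] [[274.0, 164.0], [289.0, 164.0], [289.0, 214.0], [274.0, 214.0]]
```

View pics/w10.png

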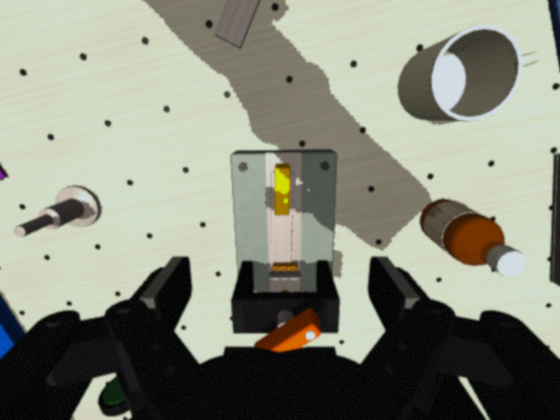

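View pics/c10.png

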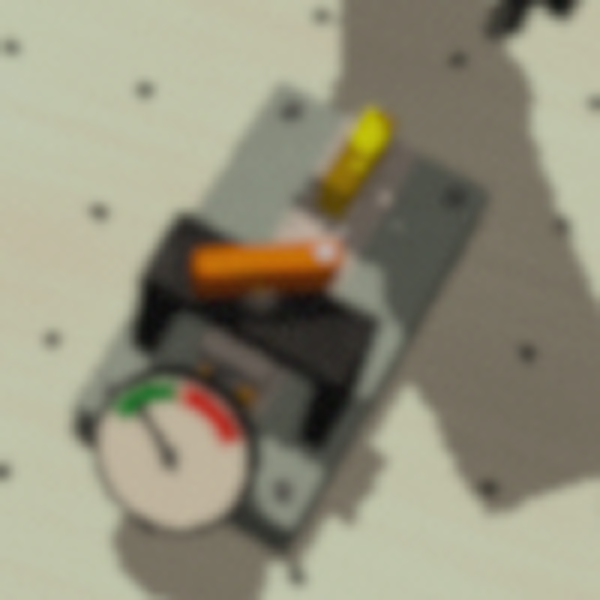

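The screw is released and the needle stays in the green at c10 (150,410). In the wrist view the handle is upright at cols 274–289, rows 164–214.

```bash
python3 - <<'E'
from h import *
W=snapshot("wrist");o=readout.get_obs();e=np.array(o["ee_pos"]);R=np.array(o["eef_rot"]);print(e.round(1),np.arctan2(R[1,1],R[0,1]))
crop(W,220,140,130,140,4,"w11c.png")
for n,u,v,z in(("backtop",281.7,164,80),("frontbot",281.7,214,46),("BL",232,151,40),("BR",336,151,40)):
    p=onz(W,u,v,z);print(n,p.round(1),(R.T@(p-e)).round(1))
E
```

```text
[485.5 266.2 255.3] 1.3517028718718869
backtop [457.6 272.9  80. ] [ 29.    1.8 175.3]
frontbot [519.3 259.3  46. ] [-34.    2.2 209.4]
BL [437.3 220.6  40. ] [ 37.7 -53.4 215.7]
BR [462.3 333.6  40. ] [ 37.8  62.4 214.8]
```

View pics/w11c.png

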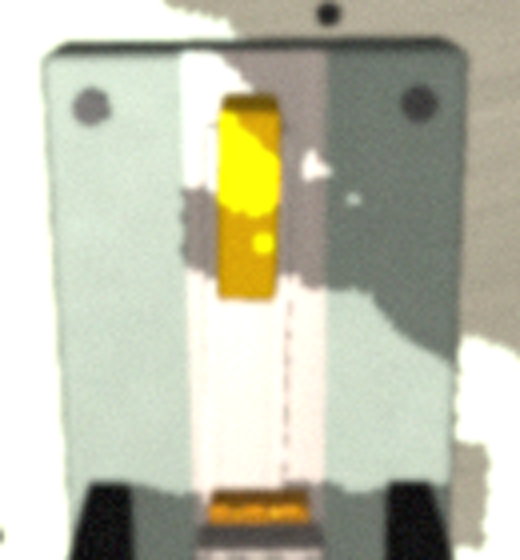

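```bash
python3 -m jog '[-1,-1,2,-30,0.01,-1,0,0,-40,0,-1,0,0,-40,0,-1,0,0,-25,0,-1,0,0,-10,0,-1,0,0,0,0,-1,0,0,0,0]'
python3 - <<'E'
from h import *
W=snapshot("wrist");cv2.imwrite("pics/w12.png",W["pixels"])
o=readout.get_obs();e=np.array(o["ee_pos"]);R=np.array(o["eef_rot"]);print(e.round(1),np.arctan2(R[1,1],R[0,1]))
for b in blobs(W,(20,150,60),(32,255,255),100):
    print(b[0],b[1]); x,y,w,h,a=b[0]
    for v in (y,y+h): p=onz(W,b[1][0],v,80); print(p.round(1),(R.T@(p-e)).round(1))
E
```

```text
t: 10.15
ee_pos: [486.6, 269.2, 108.1]
eef_rot: [[-0.977, 0.213, 0.007], [0.213, 0.977, -0.005], [-0.008, -0.003, -1.0]]
ft_force: [0.4, 0.3, 0.1]
width: 85.3
[486.8 269.3 108.4] 1.3557725146898114
[261, 197, 30, 97, 2696] [275.3, 244.5]
[453.8 273.6  80. ] [33.4 -2.7 28.1]
[509.9 261.2  80. ] [-24.1  -2.9  28.6]
```

View pics/w12.png

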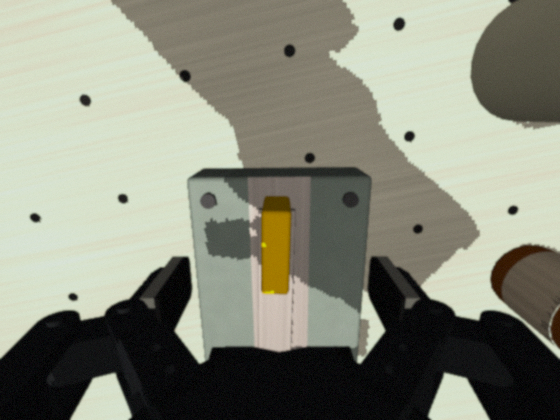

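```bash
python3 -m jog '[-1,-1.5,-2,-15,0,-1,0,0,-12,0,-1,0,0,-5,0,-1,0,0,0,0,-1,0,0,0,0]'
```

```text
t: 10.7
ee_pos: [488.6, 269.3, 80.5]
eef_rot: [[-0.977, 0.214, 0.016], [0.214, 0.977, 0.0], [-0.015, 0.004, -1.0]]
ft_force: [0.1, 0.2, -0.4]
width: 85.3
```

```bash
python3 -m jog '[-1,-4,-2.5,-5,0,-1,0,0,-4,0,-1,0,0,0,0,-1,0,0,0,0]'
```

```text
t: 11.1
ee_pos: [484.6, 266.8, 71.8]
eef_rot: [[-0.977, 0.214, 0.017], [0.214, 0.977, 0.001], [-0.017, 0.005, -1.0]]
ft_force: [-1.2, 0.5, -0.5]
width: 85.2
```

```bash
python3 -m jog '[1,0,0,0,0,1,0,0,0,0,1,0,0,0,0,1,0,0,0,0,1,0,0,0,0,1,0,0,0,0,1,0,0,0,0,1,0,0,0,0,1,0,0,0,0]' 60
python3 - <<'E'
from h import *
W=snapshot("wrist");cv2.imwrite("pics/w13.png",W["pixels"])
D=snapshot("side");crop(D,200,80,140,120,5,"d13.png")
o=readout.get_obs();print(np.round(o["ft_force"],1),np.round(o["moment"],2))
E
```

```text
t: 12.0
ee_pos: [484.8, 266.5, 72.3]
eef_rot: [[-0.976, 0.216, 0.017], [0.216, 0.976, 0.001], [-0.017, 0.004, -1.0]]
ft_force: [-1.1, -0.6, 0.4]
width: 15.1
[-0.6 -0.5  0.1] [-0.18  0.01 -0.15]
```

View pics/w13.png

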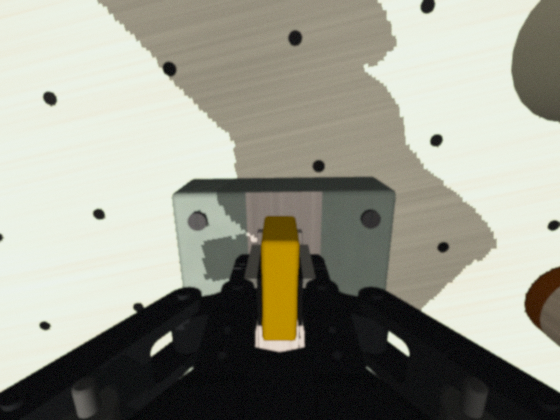

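View pics/d13.png

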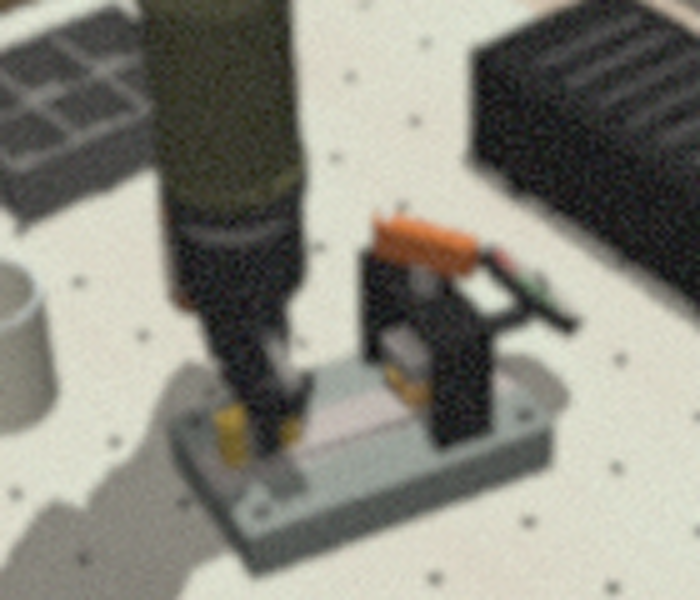

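Gripped on the yellow handle. Drawing it out along the stand's −x.

```bash
python3 -m jog '[1,-5,1,0,0,1,-8,1.7,0,0,1,-8,1.7,0,0,1,-8,1.7,0,0,1,0,0,0,0]'
```

```text
t: 12.6
ee_pos: [456.2, 272.6, 72.3]
eef_rot: [[-0.976, 0.217, 0.022], [0.217, 0.976, 0.001], [-0.021, 0.006, -1.0]]
ft_force: [0.8, 0.3, -0.7]
width: 14.8
```

```bash
python3 -m jog '[1,-8,1.7,0,0,1,-8,1.7,0,0,1,-8,1.7,0,0,1,-8,1.7,0,0,1,-8,1.7,0,0,1,-6,1.2,0,0,1,0,0,0,0,1,0,0,0,0]'
python3 - <<'E'
from h import *
W=snapshot("wrist");cv2.imwrite("pics/w14.png",W["pixels"])
D=snapshot("side");crop(D,200,80,140,120,5,"d14.png")
o=readout.get_obs();print(np.round(o["qpos"],2))
E
```

```text
t: 13.4
ee_pos: [403.0, 283.9, 72.3]
eef_rot: [[-0.977, 0.213, 0.018], [0.213, 0.977, 0.001], [-0.017, 0.005, -1.0]]
ft_force: [1.3, 0.2, 0.0]
width: 15.1
[-0.6   0.54 -0.11  2.08  0.14  0.52  0.55]
```

View pics/w14.png

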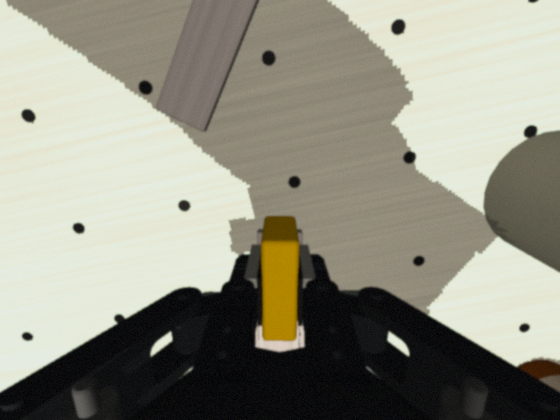

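View pics/d14.png

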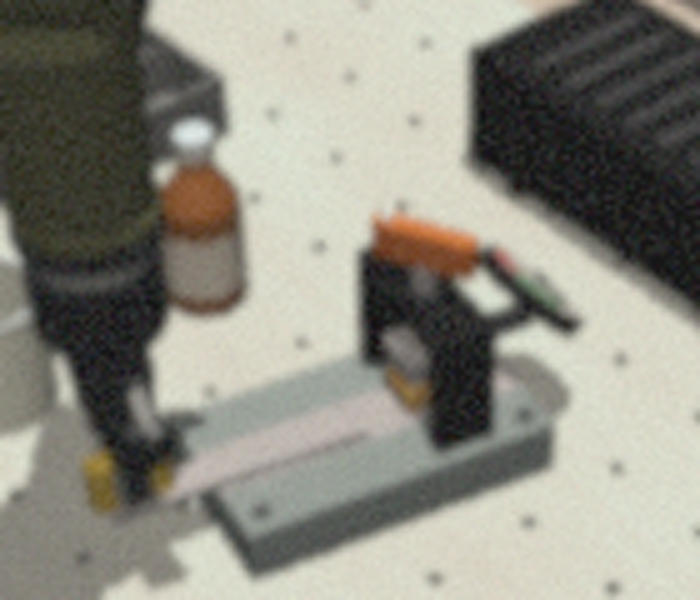

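The blade is clear of pad and beam, its tip lying on the base (d14 ~(385,425)). Lifting.

```bash
python3 -m jog '[1,0,0,10,0,1,0,0,25,0,1,0,0,30,0,1,0,0,30,0,1,0,0,30,0,1,0,0,25,0,1,0,0,5,0,1,0,0,0,0]'
python3 - <<'E'
from h import *
o=readout.get_obs();print(np.round(o["qpos"],2))
S=snapshot("scene");cv2.imwrite("pics/s15.png",S["pixels"])
E
```

```text
t: 14.3
ee_pos: [403.7, 281.4, 236.6]
eef_rot: [[-0.976, 0.217, 0.018], [0.217, 0.976, 0.001], [-0.017, 0.005, -1.0]]
ft_force: [0.5, -0.0, -2.1]
width: 14.9
[-0.55  0.31 -0.15  1.88  0.07  0.94  0.62]
```

View pics/s15.png

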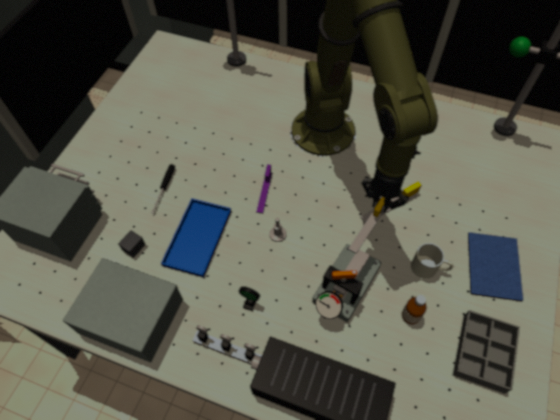

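```bash
python3 -m jog '[1,8,-20,0,0.02,1,8,-40,0,0.02,1,8,-42,0,0.02,1,8,-42,0,0.02,1,8,-42,0,0.02,1,8,-42,0,0.02,1,8,-42,0,0.02,1,8,-42,0,0.03,1,8,-42,0,0.03,1,8,-42,0,0.03,1,5,-30,0,0.02,1,0,-10,0,0]'
python3 -m jog '[1,0,0,0,0,1,0,0,0,0]'
python3 - <<'E'
from h import *
S=snapshot("scene");D=snapshot("side");W=snapshot("wrist")
o=readout.get_obs();e=np.array(o["ee_pos"]);R=np.array(o["eef_rot"]);print(np.round(o["qpos"],2),e.round(1),np.arctan2(R[1,1],R[0,1]))
for n,s in zip("sdw",(S,D,W)): cv2.imwrite(f"pics/{n}16.png",s["pixels"])
E
```

```text
t: 15.55
ee_pos: [480.0, -170.5, 219.5]
eef_rot: [[-0.999, -0.049, -0.01], [-0.049, 0.999, 0.001], [0.01, 0.002, -1.0]]
ft_force: [-0.2, 0.3, -1.6]
width: 15.0
t: 15.75
ee_pos: [478.5, -170.9, 217.1]
eef_rot: [[-0.999, -0.046, -0.015], [-0.046, 0.999, 0.003], [0.015, 0.004, -1.0]]
ft_force: [0.7, -0.0, -0.0]
width: 15.0
[ 0.31  0.37 -0.03  1.85  0.01  0.94  1.9 ] [ 479.  -170.2  217.8] 1.6187495153612819
```

View pics/s16.png

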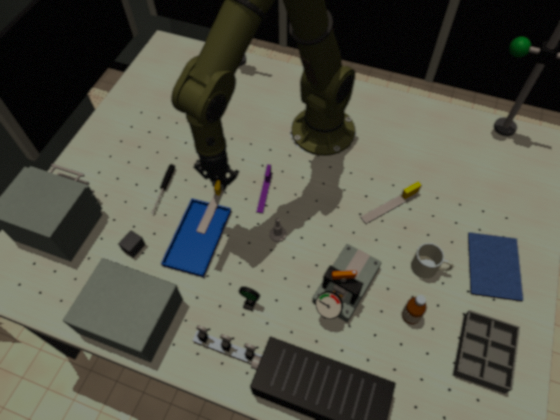

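View pics/d16.png

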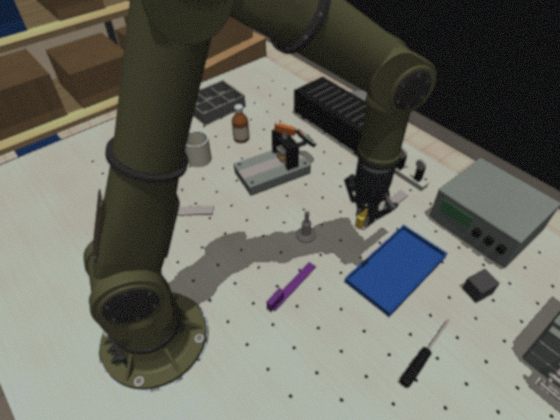

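View pics/w16.png

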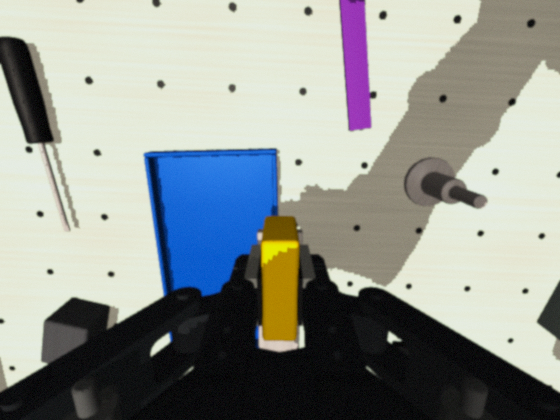

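Blade held, with the tray ahead and to its right. The near rim in the wrist view runs (147,153)–(276,150). Refining the tray centre from it.

```bash
python3 - <<'E'
from h import *
W=snapshot("wrist");o=readout.get_obs();e=np.array(o["ee_pos"]);print(e.round(1))
a=onz(W,146,153,22);b=onz(W,277,150,22);print(a.round(1),b.round(1))
d=(b-a);yaw=np.arctan2(d[1],d[0])-np.pi/2;print(np.linalg.norm(d),yaw)
u=np.array([np.cos(yaw),np.sin(yaw),0]);c=(a+b)/2+125*u;print('centre',c)
E
```

```text
[ 479.1 -170.3  218. ]
[ 445.5 -311.7   22. ] [ 435.7 -174.3   22. ]
137.7769612302027 0.0710155980031506
centre [ 565.31294447 -234.14576544   22.        ]
```

```bash
python3 -m jog '[1,8,-22,-5,0.01,1,8,-22,-15,0,1,4,-18,-20,0,1,0,-4,-20,0,1,0,0,-20,0,1,0,0,-10,0,1,0,0,0,0,1,0,0,0,0]'
```

```text
t: 16.75
ee_pos: [503.7, -229.7, 128.4]
eef_rot: [[-0.997, -0.073, -0.006], [-0.073, 0.997, 0.003], [0.006, 0.003, -1.0]]
ft_force: [0.8, -0.3, -1.4]
width: 15.3
```

```bash
python3 -m jog '[1,-3,-8,-20,0,1,0,0,-20,0,1,0,0,-10,0,1,0,0,0,0,1,0,0,0,0]'
python3 - <<'E'
from h import *
S=snapshot("scene");D=snapshot("side")
crop(S,150,160,100,130,4.5,"s17.png");crop(D,320,170,140,150,4,"d17.png")
E
```

```text
t: 17.25
ee_pos: [504.7, -237.0, 82.8]
eef_rot: [[-0.997, -0.077, 0.003], [-0.077, 0.997, -0.0], [-0.003, -0.001, -1.0]]
ft_force: [0.7, -0.7, -0.9]
width: 14.8
```

View pics/s17.png

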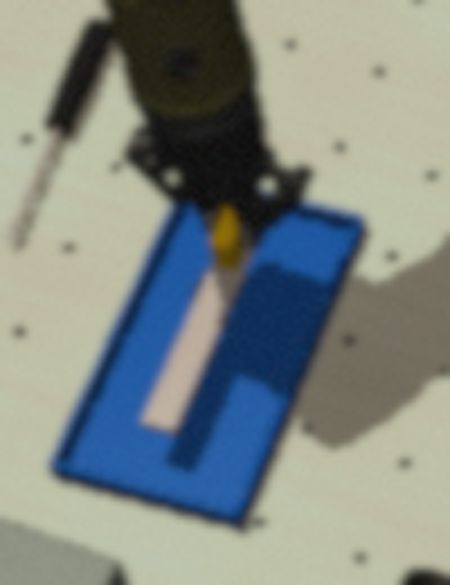

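View pics/d17.png

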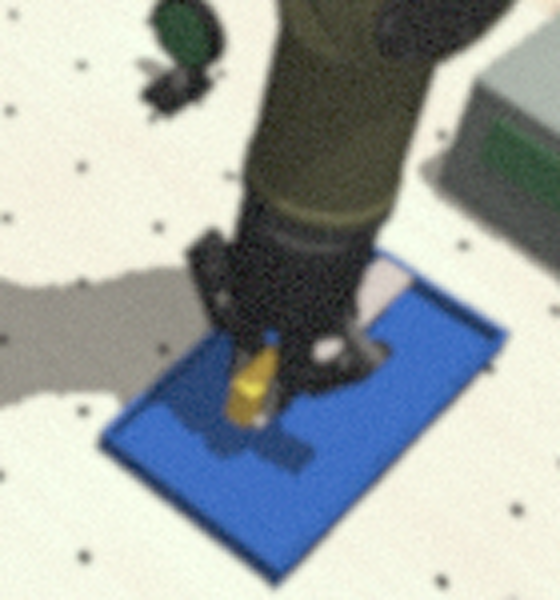

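The blade is over the tray's middle in both views. Lowering gently.

```bash
python3 -m jog '[1,-2,-1,-15,0,1,0,0,-12,0,1,0,0,-6,0,1,0,0,0,0,1,0,0,0,0]'
```

```text
t: 17.85
ee_pos: [504.7, -238.6, 51.6]
eef_rot: [[-0.997, -0.077, 0.008], [-0.077, 0.997, -0.003], [-0.008, -0.003, -1.0]]
ft_force: [0.9, -0.4, -1.9]
width: 15.0
```

```bash
python3 -m jog '[1,0,0,-3,0,1,0,0,0,0,1,0,0,0,0]'
```

```text
t: 18.15
ee_pos: [505.3, -238.8, 49.2]
eef_rot: [[-0.997, -0.077, 0.01], [-0.077, 0.997, -0.003], [-0.009, -0.004, -1.0]]
ft_force: [-0.7, -0.0, -1.8]
width: 14.7
```

```bash
python3 -m jog '[1,0,0,-4,0,1,0,0,-3,0,1,0,0,-2,0,1,0,0,0,0,1,0,0,0,0]'
```

```text
t: 18.65
ee_pos: [505.4, -238.8, 39.6]
eef_rot: [[-0.997, -0.077, 0.01], [-0.077, 0.997, -0.003], [-0.01, -0.004, -1.0]]
ft_force: [0.5, 0.3, -1.2]
width: 15.3
```

```bash
python3 -m jog '[1,0,0,-1.5,0,1,0,0,-1,0,1,0,0,0,0,1,0,0,0,0]'
```

```text
t: 19.05
ee_pos: [505.5, -239.0, 37.7]
eef_rot: [[-0.997, -0.077, 0.011], [-0.077, 0.997, -0.004], [-0.01, -0.004, -1.0]]
ft_force: [-0.6, -0.8, 1.3]
width: 15.1
```

Contact (vertical force changed sign). Releasing half-open so that the fingers clear the walls.

```bash
python3 -m jog '[0.4,0,0,0,0,0.4,0,0,0,0,0.4,0,0,0,0,0.4,0,0,0,0,0.4,0,0,0,0]'; python3 -m jog '[0.4,0,0,5,0,0.4,0,0,15,0,0.4,0,0,30,0,0.4,0,0,40,0,0.4,0,0,40,0,0.4,0,0,30,0,0.4,-20,40,0,0,0.4,-20,40,0,0,0.4,-20,40,0,0,0.4,0,0,0,0,0.4,0,0,0,0,0.4,0,0,0,0]'
python3 - <<'E'
from h import *
S=snapshot("scene");D=snapshot("side")
cv2.imwrite("pics/s18.png",S["pixels"]);cv2.imwrite("pics/d18.png",D["pixels"])
crop(S,150,160,130,130,4.5,"s18c.png");crop(S,300,230,100,100,6,"s18d.png")
E
```

```text
t: 19.55
ee_pos: [506.0, -239.1, 37.6]
eef_rot: [[-0.997, -0.077, 0.011], [-0.077, 0.997, -0.004], [-0.011, -0.005, -1.0]]
ft_force: [0.2, -0.2, 0.7]
width: 25.6
t: 20.75
ee_pos: [443.0, -116.3, 208.1]
eef_rot: [[-0.997, -0.075, 0.017], [-0.075, 0.997, -0.005], [-0.016, -0.007, -1.0]]
ft_force: [-0.2, 0.3, -0.2]
width: 25.2
```

View pics/s18c.png

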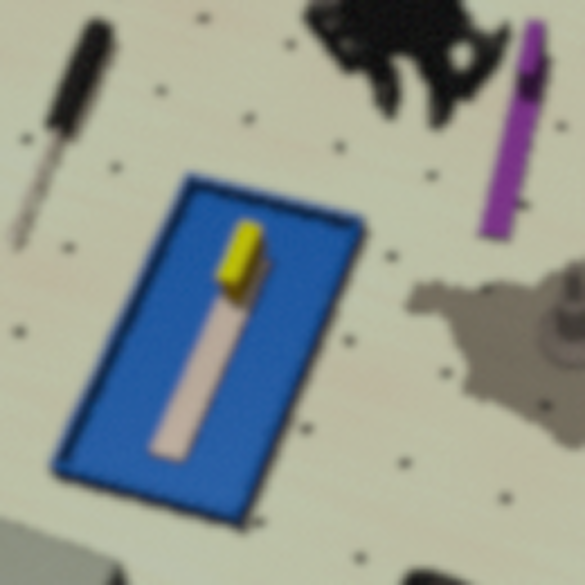

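View pics/s18d.png

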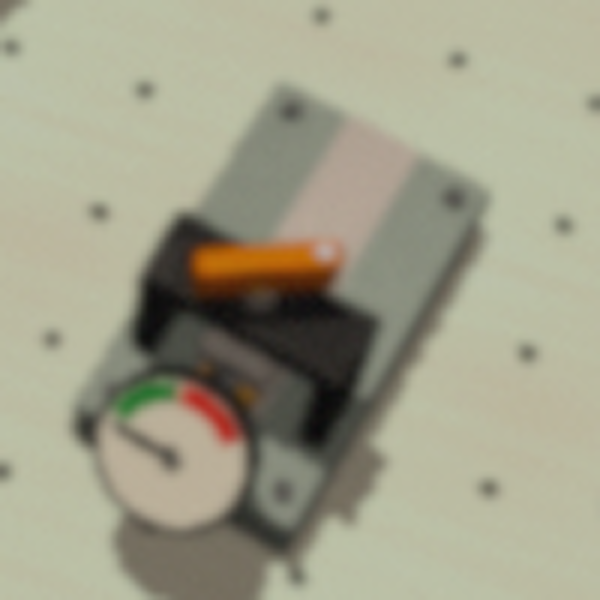

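View pics/d18.png

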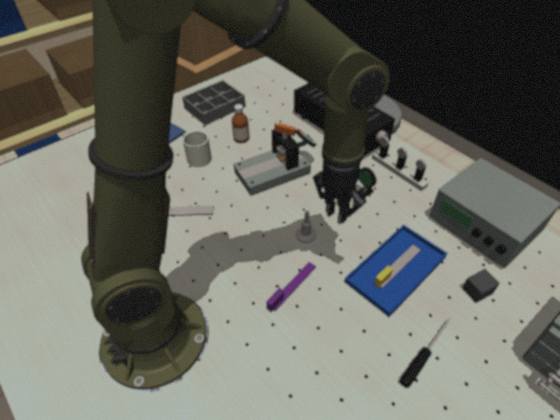

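The blade lies flat in the middle of the tray. The screw bar is at the same pixels as when I released it. The needle is back at zero, as expected with the blade out, and the other objects are unmoved. Handing in.

```bash
python3 -m jog '[0.4,0,0,0,0,0.4,0,0,0,0]'; python3 -c "
from rig import job
print(job.job_done())"
```

```text
t: 21.05
ee_pos: [443.8, -118.6, 207.6]
eef_rot: [[-0.997, -0.071, 0.016], [-0.071, 0.997, -0.006], [-0.016, -0.007, -1.0]]
ft_force: [-0.5, 0.2, 0.4]
width: 25.2
the job is handed in; nothing more can be done
None
```

I turned the screw clockwise from about 1.84 to about 4.09 rad, with the needle in the green before and after I let go. I then drew the small yellow-handled blade straight out by about 84 mm and laid it in the walled blue tray. I handed the job in at about 21 s.

- **Last pictures:** The blade lies flat in the middle of the tray with the gripper clear of it. The screw bar is where I left it, and the needle is back at zero because the gap is empty. The other objects show no movement.
- **Disagreements:** My estimates of the screw axis differed by up to about 8 mm between views, and the stand's yaw by about 0.04 rad. I settled the axis with close wrist-camera views before gripping. The yaw spread makes the screw angle uncertain by a few hundredths of a radian, well inside the 3.65 to 4.7 range. No check failed.

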